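# Make up a kit tray and hold the spring clamp open on its job card

## Task

Make up this kit: pick up the scoop, pour all six nuts out of it into the tray, and stand the empty scoop back on the bench, on its flat foot and clear of the tray. Then take up the spring clamp, squeeze its grips together so that the jaws open wide, and carry it to the right-hand upright edge of the tray's white job card (right as seen from the robot's side), so that it gapes around the edge near mid-height of the part that stands above the tray, one jaw in front of the card and one behind, touching neither: I shall slip the job sheet in before it is let shut. Finish while still holding the clamp like that, squeezed open and still; do not let it go. Leave the pliers, the tape and the torch where they lie.

Things in the scene. Friction and masses are not known exactly. Their poses are not given: they have to be found in the camera images.
- tray: Kit tray of aluminium sheet, fixed: open on top, 130 mm (its x) by 150 mm (its y), walls 45 mm high and 3 mm thick, floor 3 mm. Origin: centre of its underside, on the bench; x points to its rear (away from the robot at yaw 0), y to its left, z up. Along the outside of its rear wall stands its white job card (see card_edge).
- card_edge (a point): On the card's right-hand upright edge, mid-height of its free part (x = 68, y = -80, z = 90 mm in the tray's frame; axes as the tray's). The card is stiff, fixed to the tray, 4 mm thick with mid-plane x = 68 mm, 105 mm wide (y = -80 to 25 mm) and free from 45 to 135 mm above the bench; below that are the tray's rear wall and a channel strip behind the card.
- scoop: Cast aluminium parts scoop with a black grip, 210 x 64 x 42 mm, about 0.18 kg, loose, standing level on its flat foot with the six nuts in it. Origin: underside of the foot, on the bench. Its pouring lip points along -x, its grip along +x, z up. Foot: x = -24 to 53 mm; then a 12 degree ramp to the lip, 10 mm up at x = -60 mm. Rear wall: x = 53 mm.
- scoop_grip (a point): The place to take the scoop, on the axis of its grip (x = 78, y = 0, z = 34 mm in the scoop's frame; axes as the scoop's). The grip is a straight level bar from x = 58 to 150 mm, 18 mm wide (y) and 20 mm high. Nuts start to slide on the scoop at a slope of 27 to 36 degrees; tipped lip down by 60 to 65 degrees it empties.
- clamp: Steel spring clamp with black grips, 130 x 59 x 26 mm, 0.13 kg, loose, lying on its side, hinge pin upright. The body is its left half (at +y). Origin: on the pin, at the underside; x runs from pin to jaws, along the line of symmetry while shut; z up. Jaw tips 55 mm ahead of the pin; inside them the throat is free to 12 mm from the pin.
- clamp_grip (a point): Where to squeeze the clamp: midway between its grips, 48 mm behind the pin (x = -48, y = 0, z = 13 mm in clamp's frame; its axes). The grips spread in a V: outer faces 47 mm apart here, 59 mm at their ends (x = -75 mm). Squeezed onto the stop they are parallel and 24 mm apart, the clamp symmetrical between the fingers. The spring needs 14 N here when fully open; 30 N holds it on the stop.
- jaw_tip_left (a point): Inner front corner of the left jaw (x = 55, y = 0, z = 13 mm in clamp's frame; its axes). Fully open, the two tips gape 27 mm, 53 mm ahead of the pin. As the V is squeezed at clamp_grip the clamp creeps 5 to 7 mm forward, so they then stand about 107 mm ahead of the middle of the fingers.
- jaw_tip_right (a point): Inner front corner of the right jaw, on the moving half; it meets the left one while the clamp is shut.
- clamp_arm (a joint): How far the clamp is open: the angle between its halves. 0 = jaws shut, where its spring keeps it; 0.50 rad = fully open, on its stop. The gap between the jaw tips is about 55 mm per rad.
- nut1: One of six like hexagon nuts, brass-coloured, 18 x 21 x 10 mm, 16 g, loose in the scoop at the start. Origin: centre of its underside.
- nut2: One of six like hexagon nuts, brass-coloured, 18 x 21 x 10 mm, 16 g, loose in the scoop at the start. Origin: centre of its underside.
- nut3: One of six like hexagon nuts, brass-coloured, 18 x 21 x 10 mm, 16 g, loose in the scoop at the start. Origin: centre of its underside.
- nut4: One of six like hexagon nuts, brass-coloured, 18 x 21 x 10 mm, 16 g, loose in the scoop at the start. Origin: centre of its underside.
- nut5: One of six like hexagon nuts, brass-coloured, 18 x 21 x 10 mm, 16 g, loose in the scoop at the start. Origin: centre of its underside.
- nut6: One of six like hexagon nuts, brass-coloured, 18 x 21 x 10 mm, 16 g, loose in the scoop at the start. Origin: centre of its underside.
- pliers: Red-handled pliers, 60 x 138 x 15 mm, lying on the bench; to be left alone. Origin: centre of the underside.
- tape: Roll of black tape, 62 mm across, 19 mm high, lying flat on the bench; to be left alone. Origin: centre of the underside.
- torch: Black pocket torch, 33 x 114 x 33 mm, lying on the bench; to be left alone. Origin: centre of the underside.

How it is judged (in metres and radians):
On the way, in this order (a step that is already met when the one before it is completed fails the run):
1. the scoop is held tipped at the tray (angle between scoop's own z axis and vertical above 0.4 rad and horizontal distance between scoop and tray below 0.16 m and height (world z) of scoop_grip above 0.08 m), for 0.1 s.
2. all six nuts are in the tray (x of nut1 in the frame of tray between -0.065 and 0.065 m and y of nut1 in the frame of tray between -0.075 and 0.075 m and z of nut1 in the frame of tray between -0.002 and 0.045 m and x of nut2 in the frame of tray between -0.065 and 0.065 m and y of nut2 in the frame of tray between -0.075 and 0.075 m and z of nut2 in the frame of tray between -0.002 and 0.045 m and x of nut3 in the frame of tray between -0.065 and 0.065 m and y of nut3 in the frame of tray between -0.075 and 0.075 m and z of nut3 in the frame of tray between -0.002 and 0.045 m and x of nut4 in the frame of tray between -0.065 and 0.065 m and y of nut4 in the frame of tray between -0.075 and 0.075 m and z of nut4 in the frame of tray between -0.002 and 0.045 m and x of nut5 in the frame of tray between -0.065 and 0.065 m and y of nut5 in the frame of tray between -0.075 and 0.075 m and z of nut5 in the frame of tray between -0.002 and 0.045 m and x of nut6 in the frame of tray between -0.065 and 0.065 m and y of nut6 in the frame of tray between -0.075 and 0.075 m and z of nut6 in the frame of tray between -0.002 and 0.045 m), for 0.2 s.
3. the scoop stands on its foot on the bench, clear of the tray and let go (height (world z) of scoop below 0.008 m and angle between scoop's own z axis and vertical below 0.08 rad and contact force between scoop and tray below 0.05 N and contact force between the fingers and scoop below 0.05 N), for 0.2 s.
At the end, for the whole second after the job is handed in: Nuts in the tray; scoop level (0.08 rad) on the bench, off the tray, let go; clamp squeezed (> 3 N), open > 0.33 rad, at rest, pressing on tray and card < 0.3 N, a jaw tip on each side of the card, 4 to 35 mm from its mid-plane, 8 to 45 mm past the edge, within 35 mm of card_edge in height (all of step 2 and all of step 3 and y of jaw_tip_left in the frame of card_edge between 0.008 and 0.045 m and z of jaw_tip_left in the frame of card_edge between -0.035 and 0.035 m and y of jaw_tip_right in the frame of card_edge between 0.008 and 0.045 m and z of jaw_tip_right in the frame of card_edge between -0.035 and 0.035 m and ((x of jaw_tip_left in the frame of card_edge between 0.004 and 0.035 m and x of jaw_tip_right in the frame of card_edge between -0.035 and -0.004 m) or (x of jaw_tip_right in the frame of card_edge between 0.004 and 0.035 m and x of jaw_tip_left in the frame of card_edge between -0.035 and -0.004 m)) and value of joint clamp_arm above 0.33 rad and contact force between the fingers and clamp above 3 N and contact force between clamp and tray below 0.3 N and linear speed of clamp below 0.03 m/s); the arm keeps its last pose, push and grip.
It fails at once if the pliers is moved by more than 30 mm (distance of pliers from where it was at the start of the episode above 0.03 m).
It fails at once if the tape is moved by more than 30 mm (distance of tape from where it was at the start of the episode above 0.03 m).
It fails at once if the torch is moved by more than 30 mm (distance of torch from where it was at the start of the episode above 0.03 m).
It also fails if it takes over 59 s, if anything falls off the work surface, if the arm or the gripper's body presses on something with over 40 N, if the wrist force passes 120 N, or if a joint passes its speed limit or range.

## Robot

A 6-joint arm with a two-finger parallel gripper is mounted at the origin on the work surface; the furniture and walls round the work are solid. World frame = base frame: x ahead of the robot, y to its left, z up, the work surface at z = 0. Lengths are in mm, angles in rad, forces in N, time in s.
With the tool pointing down it reaches from about 275 to 750 mm from the base axis. Payload 10.2 kg.
Tool frame: the origin (TCP) lies between the finger pads; the fingertips stand 19 mm ahead of it and the grasp point (between the pads) is the TCP; z points along the fingers, y is the line along which they close (so a half turn about z gives the same grasp; the last joint's range is limited). The gripper opens to 85 mm and grips with 20 to 120 N. Pads are 22 mm wide; open, the fingers measure 114 mm over their backs; the gripper's body (76 mm by 85 mm) begins 54 mm behind the grasp point. The pads swing forward as they close: fully open they stand 13 mm farther back than shut.
Start: joints at [-1.569, 0.313, 1.498, -0, 1.331, -0.223], TCP at [117.015, -511.8, 250.294] pointing down, gripper open.
Joint ranges: [-2.94, 2.94], [-0.97, 2.17], [0.19, 2.56], [-1.23, 4.37], [0.02, 3.11], [-2.88, 2.88]. Speed limits (rad/s): [2.39, 2.39, 3.01, 3.14, 3.14, 3.14].

## Interface

Orientations are given as a unit quaternion [w, x, y, z].
In Python, from rig import sense, capture, finish_job gives the robot as it stands. The module is installed in compiled form; this text tells all that it offers.
- The arm moves only by the tool move_arm, never from a script. Its argument "moves" is a list of rows, each an object with "turn": the turn, a rotation vector about the tool's x, y, z in rad, a list of three; "translation": the shift along the tool's x, y, z in mm, a list of three; "hand": the opening, from 0 (shut) to 1 (fully open). In form: [{"turn": [wx, wy, wz], "translation": [x, y, z], "hand": hand}, ...]. A call has 1 to 10 rows; each row shifts and turns the commanded pose from where the row before left it, along the tool's axes as they then stand; what a row does not reach is not made up. A row lasts 1/12 s, in which the tool goes at most 41.7 mm and 7.16 degrees, less where a joint would pass 70% of its speed; a pose out of reach is approached as far as the arm can. A call with a gripper value outside its range is refused whole. The fingers move at their own pace and stop on an object; "grip_force" is the grip in N (left out, the last holds). Time passes only in rows, so rows that do not move let the fingers close. It gives the time, the measured TCP pose, the force, the opening and the grip force at its end, in the units of the state.
- sense(): the state, without advancing time (a new reading comes with each control period).
- capture(name): name is "scene" or "top"; returns a dict with "image" (384x512x3 uint8, blue, green, red), "z_map" (384x512 float32, mm along the optical axis (not along the pixel's ray), 0 where there is no reading), "vertical_fov" (degrees; the focal length in pixels is half the picture's height over the tangent of half this angle, whatever the lens; pixels are square), "cx", "cy" (the principal point, pixels), "k1" (the pictures are not rectified: a ray, as slopes to the right and down, at radius r is drawn at 1 + k1 r^2 times it, then the intrinsics apply), "R" (3x3) and "t" (3): a world point X has camera coordinates R X + t. Camera axes: x right, y down, z forward; pixel columns grow to the right and rows downward; lengths in mm; the calibration is good to about 2 mm. A picture is of the moment at which its call begins.
- finish_job(): hands the job in; it is judged then, once.
The state is a dict: "time_s": time; "joints": joint angles; "dq": joint speeds; "tau": joint torques, N m; "eef_pos": TCP position; "ee_rot": TCP orientation; "force": force on the tool from outside, world axes, zero at the start; "wrist_torque": the same for the moment, N m; "grip_width": opening from 0.0 (shut) to 1.0 (fully open); "grip_force": force on a finger pad.
Only numpy, scipy, OpenCV 4.12 (cv2) and the standard library are available. Lean on these libraries where they do the work, as an engineer would, in place of code of your own. Each camera call takes 0.05 s, during which the arm holds its last target. There are 200 camera calls.

## Working session

There is one attempt and no reset: what is moved stays moved. The work goes in short steps, Python scripts to look and compute and a tool call to move; the robot and the scene stay as the last step left them, time stands still between calls to the robot, and variables do not carry over. Pictures are saved under pics/ and viewed, at most 10 in all, crops included, and the job is handed in when it is done.

Besides the shell and the picture viewer there is one more tool, called after "Call:" by a JSON object that holds its "op" and its "data", one argument or row to a line. move_arm: Moves the arm, as the interface text tells. Its arguments: {"type":"object","properties":{"moves":{"type":"array","items":{"type":"object","properties":{"turn":{"type":"array","items":{"type":"number"}},"translation":{"type":"array","items":{"type":"number"}},"hand":{"type":"number"}}}},"grip_force":{"type":"number"}},"required":["moves"]}

```bash
mkdir -p pics
cat > h.py <<'E'
import numpy as np, cv2
from rig import sense, capture, finish_job
def cap(n,save=None):
    c=capture(n); 
    if save: cv2.imwrite('pics/'+save,c['image'])
    c['f']=c['image'].shape[0]/2/np.tan(np.radians(c['vertical_fov'])/2); return c
def rays(c,uv):
    K=np.array([[c['f'],0,c['cx']],[0,c['f'],c['cy']],[0,0,1]])
    p=cv2.undistortPoints(np.float64(uv).reshape(-1,1,2),K,np.array([c['k1'],0,0,0.]))[:,0]
    return np.c_[p,np.ones(len(p))]
def onplane(c,uv,z):
    R=np.array(c['R']);t=np.array(c['t']); d=rays(c,uv)@R; o=-R.T@t
    return o+d*((z-o[2])/d[:,2])[:,None]
def cloud(c):
    h,w=c['z_map'].shape; v,u=np.mgrid[:h,:w]
    P=rays(c,np.c_[u.ravel(),v.ravel()])*c['z_map'].reshape(-1,1)
    return ((P-np.array(c['t']))@np.array(c['R'])).reshape(h,w,3)
E
python3 - <<'E'
from h import *
for n in('scene','top'):
    c=cap(n,n+'0.png'); print(n,c['f'],c['k1'],-np.array(c['R']).T@c['t']); np.save(n+'.npy',c,allow_pickle=True)
print(sense())
E
```

```text
scene 352.9486920242158 -0.0560699700728188 [-182.09412391  452.39700413  779.53268913]
top 411.9751138446328 -0.016092600428226057 [ 346.46400598   96.13407987 1071.46535108]
{'time_s': 0.1, 'joints': array([-1.56941081e+00,  3.13389218e-01,  1.49835628e+00,  5.92072982e-06,
        1.33097908e+00, -2.23434401e-01]), 'dq': array([-0.00047715, -0.00132223, -0.00266223, -0.00011117, -0.00136019,
        0.00069774]), 'tau': array([ 2.29069250e-03, -4.12901330e+01, -2.60146379e+01, -2.38700477e-04,
        3.08077353e-03, -3.44283535e-05]), 'eef_pos': array([ 117.01028574, -511.58761676,  249.79657489]), 'ee_rot': array([-5.62157607e-04,  9.93688570e-01,  1.12172656e-01,  6.55640058e-05]), 'force': array([-0.19201034,  0.81537962, -0.29767789]), 'wrist_torque': array([ 0.02147652,  0.03729148, -0.03568854]), 'grip_force': 0.0, 'grip_width': 0.9994378225778147}
```

View pics/scene0.png

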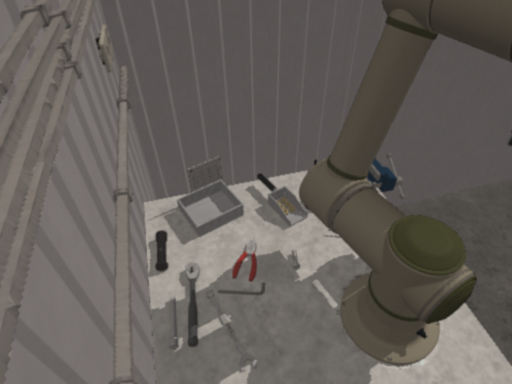

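View pics/top0.png

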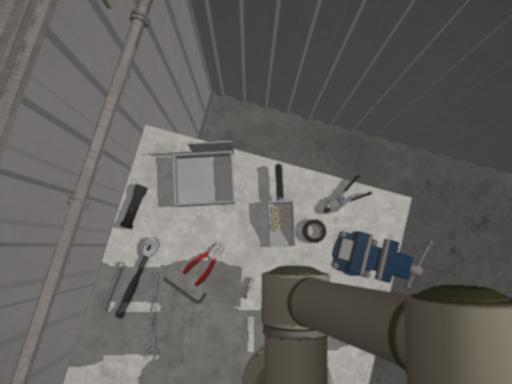

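The top view shows the tray near (205,180) with its card behind it at (211,147). The scoop is near (280,215) with its grip pointing up to (279,168), and the clamp is near (347,195). The tape is at (314,231), the torch at (133,207), and the pliers at (206,262).

Run:
```python
from h import *
c=np.load('top.npy',allow_pickle=True).item()
P=cloud(c); im=c['image']
np.set_printoptions(suppress=True,precision=1)
cv2.imwrite('pics/crop1.png',cv2.resize(im[130:255,140:380],None,fx=3.3,fy=3.3,interpolation=cv2.INTER_CUBIC))
Z=P[...,2]; 
def rect(m,name,z):
    m=cv2.morphologyEx(m.astype(np.uint8),cv2.MORPH_OPEN,np.ones((2,2)))
    n,l,s,_=cv2.connectedComponentsWithStats(m)
    for i in range(1,n):
        if s[i,4]>40:
            q=P[l==i]; r=cv2.minAreaRect(np.float32(q[:,:2])); print(name,s[i],r,np.median(q[:,2]),q[:,2].max())
box=np.zeros(Z.shape,bool); box[130:255,110:380]=1
rect(box&(Z>8)&(Z<250),'obj',0)
for u,v in [(150,240),(190,180),(280,240),(250,200),(212,147),(205,147),(225,147),(279,180)]: print(u,v,P[v,u])
```

```text
obj [111 131  23  75 956] ((544.3983154296875, 429.3887939453125), (13.8451509475708, 203.3985137939453), 75.19305419921875) 47.06012818732255 149.9140542727499
obj [ 173  141   63   67 1255] ((576.6065673828125, 222.60293579101562), (495.9654846191406, 172.79483032226562), 9.58147144317627) 47.1059405050549 1071.4653510786904
obj [269 165  27  83 633] ((448.1272277832031, 36.300018310546875), (118.46733856201172, 212.35440063476562), 89.6622085571289) 38.54900180573096 1071.4653510786904
obj [345 176  16  17  64] ((584.708740234375, -288.013671875), (19.25214385986328, 338.704833984375), 33.52753829956055) 12.981178861033376 30.458395136829353
obj [121 185  28  45 498] ((382.3482360839844, 256.8891906738281), (324.0603332519531, 116.9267807006836), 67.06407928466797) 27.79820887160823 1071.4653510786904
obj [352 193  21   9  56] ((473.3505859375, -196.1651153564453), (6.712153434753418, 63.0960578918457), 19.11749839782715) 3.613835432194983 29.5495576326119
obj [336 194  14  18  91] ((459.0002136230469, -140.87619018554688), (32.28434753417969, 44.16362762451172), 35.63520431518555
[... 554 characters left out ...]
2  47  24 931] ((350.4633483886719, -71.0531005859375), (57.921630859375, 334.46295166015625), 1.7409729957580566) 125.77523428448094 1071.4653510786904
obj [144 239  16  17 219] ((339.1308288574219, 344.2569885253906), (34.09722137451172, 41.67822265625), 87.72050476074219) 23.00174357039696 30.403816534554977
obj [205 244  20  12 142] ((328.4395446777344, 181.05003356933594), (25.057628631591797, 53.12940216064453), 38.03483200073242) 11.625182651856182 17.8584875736089
150 240 [356.8 345.8  27. ]
190 180 [514.4 253.3   2. ]
280 240 [360.   17.3   8.9]
250 200 [463.5  95.4  -0. ]
212 147 [582.4 189.2  89.8]
205 147 [580.8 205.5  96. ]
225 147 [583.6 157.8  86.4]
279 180 [510.4  22.6  42.6]
```

View pics/crop1.png

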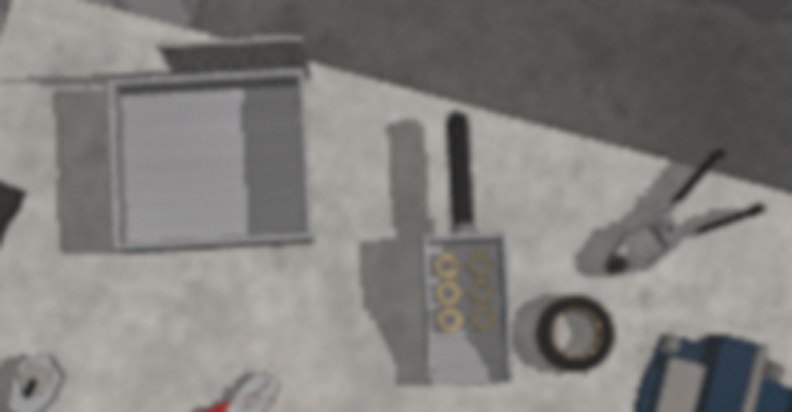

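The crop shows the tray rim corners near (108,80), (305,70), (312,242) and (116,250), and the card above it. The scoop grip runs from (457,115) to (462,235), its lip is at the bottom near y=382, and the nuts are around (465,290). The clamp jaws are at (612,265), the pin near (650,232), and the grip ends at (720,153) and (762,208).

Run:
```python
from h import *
np.set_printoptions(suppress=True,precision=1)
c=np.load('top.npy',allow_pickle=True).item()
P=cloud(c); Z=P[...,2]; ok=c['z_map']>0; hsv=cv2.cvtColor(c['image'],cv2.COLOR_BGR2HSV)
def big(m):
    n,l,s,_=cv2.connectedComponentsWithStats(m.astype(np.uint8)); return l==1+np.argmax(s[1:,4])
def box(a,b,cc,d):
    m=np.zeros(Z.shape,bool); m[b:d,a:cc]=1; return m&ok
def rep(n,m,z):
    v,u=np.nonzero(m); q=onplane(c,np.c_[u,v],z)[:,:2]; r=cv2.minAreaRect(np.float32(q)); print(n,len(u),r,cv2.boxPoints(r).ravel())
m=big(box(165,140,245,215)&(abs(Z-45)<8)); rep('tray',m,45)
m=big(box(165,135,245,160)&(Z>60)); q=P[m]; print('card',q.min(0),q.max(0)); 
t=q[:,2]>60; A=np.polyfit(q[t][:,1],q[t][:,0],1);print('card line x(y)',A, np.percentile(q[:,1],[1,99]))
m=big(box(265,160,295,203)&(hsv[...,2]<70)&(Z>30)); rep('grip',m,44)
print(np.median(Z[m]))
m=big(box(262,195,300,252)&(Z>6)); rep('scoopall',m,38)
v,u=np.nonzero(box(320,170,376,216)&(Z>7)); print(np.c_[u,v].min(0),np.c_[u,v].max(0))
cr=np.array([(720,153),(762,208),(612,265),(626,270),(650,232)])/3.3+[140,130]
print('clamp',onplane(c,cr,13)[:,:2].ravel(), onplane(c,cr,26)[:,:2].ravel())
cr=np.array([(424,235),(503,237),(428,382),(508,382),(457,112),(450,115),(472,225)])/3.3+[140,130]
print('scoop rim z42',onplane(c,cr[:2],42)[:,:2].ravel(),'lip z12',onplane(c,cr[2:4],20)[:,:2].ravel(),'gripend',onplane(c,cr[4:5],40)[:,:2])
q=P[m];print(q[:,0].min(),q[:,0].max(),q[:,2].max())
s=cap('scene')
import pickle;pickle.dump(s,open('s.pkl','wb'))
cv2.imwrite('pics/crop2.png',cv2.resize(s['image'][150:260,140:420],None,fx=2.8,fy=2.8,interpolation=cv2.INTER_CUBIC))
im=cv2.resize(c['image'][170:215,318:380],None,fx=12,fy=12,interpolation=cv2.INTER_CUBIC);cv2.imwrite('pics/crop3.png',im)
```

```text
tray 522 ((515.3037719726562, 212.99090576171875), (134.608642578125, 155.36495971679688), 3.873319149017334) [442.9 285.9 453.4 130.9 587.7 140.  577.2 295. ]
card [578.  138.7  60.1] [588.8 243.2 140.5]
card line x(y) [ -0.1 594.8] [139.3 241.9]
grip 168 ((507.9925842285156, 23.017623901367188), (81.75177001953125, 13.117549896240234), 3.1060094833374023) [466.8  27.4 467.5  14.3 549.2  18.7 548.5  31.8]
43.64307039456406
scoopall 767 ((408.7770080566406, 16.935626983642578), (128.136962890625, 65.53363800048828), 0.27233052253723145) [344.6  49.4 344.9 -16.1 473.  -15.5 472.7  50. ]
[323 175] [371 212]
clamp [ 527.  -186.8  483.4 -219.   437.2  -99.8  433.4 -110.7  463.5 -130.1] [ 524.8 -183.3  481.8 -215.2  436.1  -97.4  432.3 -108.2  462.1 -127.3]
scoop rim z42 [456.3  48.9 455.3 -11.4] lip z12 [345.1  44.3 345.7 -17.2] gripend [[552.2  23.7]]
344.5502707001452 472.7605563719078 48.128764894767976
```

View pics/crop3.png

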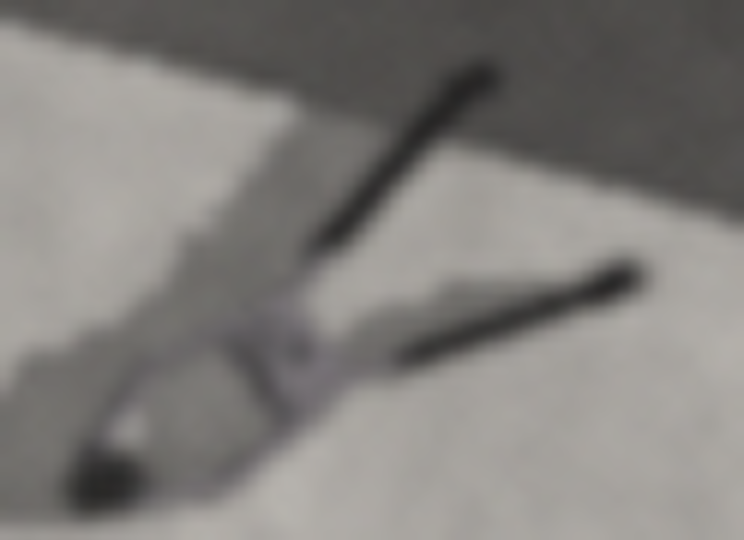

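The enlarged clamp crop shows the jaw tips at (90,490), the pin near (300,350), and the grip ends at (490,75) and (637,272). Its axis therefore points towards the robot and to the left.

```bash
cat >> h.py <<'E'
from scipy.spatial.transform import Rotation as Ro
def pose():
    s=sense(); q=s['ee_rot']; return np.array(s['eef_pos']),Ro.from_quat([q[1],q[2],q[3],q[0]]),s
def down(yaw): return Ro.from_euler('z',yaw)*Ro.from_euler('x',np.pi)   # tool x at yaw, z down
def to(p,R,yawwise=None):
    """turn (tool) then remaining shift in tool axes after turn, and joints"""
    p0,R0,s=pose(); w=(R0.inv()*R).as_rotvec()
    print('t %.2f pos'%s['time_s'],p0.round(1),'q',s['joints'].round(2),'F',s['force'].round(1),'grip',round(s['grip_width'],3),round(s['grip_force'],1))
    print('turn',w.round(4),'|w|',np.linalg.norm(w).round(3),'shift before turn',R0.inv().apply(p-p0).round(1),'after turn',R.inv().apply(p-p0).round(1))
E
python3 - <<'E'
from h import *
import pickle
np.set_printoptions(suppress=True,precision=1)
c=np.load('top.npy',allow_pickle=True).item(); s=pickle.load(open('s.pkl','rb'))
for n,d in(('top',c),('scene',s)):
    P=cloud(d)[d['z_map']>0]
    m=(P[:,0]>300)&(P[:,0]<700)&(P[:,2]>150)&(P[:,2]<500)&(P[:,1]>100)
    q=P[m]; print(n,len(q), q[np.argsort(q[:,1])[:5]], np.percentile(q[:,1],[1,20]) if len(q) else '')
    m=(P[:,1]>-300)&(P[:,1]<300)&(P[:,2]>150)&(P[:,2]<500)&(P[:,0]>450); q=P[m]; print(' back',q[np.argsort(q[:,0])[:3]])
P=cloud(c)
g=lambda L: np.array(L)/12+[318,170]
for z in(13,24): print(z,onplane(c,g([(490,75),(637,272),(75,495),(110,500),(300,350),(320,250),(400,362)]),z)[:,:2].tolist())
to(np.array([481.5,21,150]),down(0.05+np.pi)); to(np.array([481.5,21,150]),down(0.05))
E
```

```text
top 20285 [[698.8 350.3 257.2]
 [695.5 351.5 259.7]
 [693.8 351.7 258.8]
 [691.9 351.8 258.1]
 [698.1 351.9 258.7]] [367.8 409.1]
 back [[ 924.4 -282.1  167.5]
 [ 925.8 -275.9  164.9]
 [ 926.1 -279.2  156.4]]
scene 8274 [[697.1 350.8 261.7]
 [695.1 351.8 259.9]
 [690.7 353.  259.6]
 [694.6 353.6 264. ]
 [684.4 354.5 260.4]] [371.4 416.4]
 back [[885.3 300.  261.7]
 [889.5 298.5 262.9]
 [892.8 299.4 268.5]]
13 [[527.3447871459775, -188.4706395829361], [484.4039456460074, -219.5314979975081], [434.7514969865711, -96.64283931904588], [433.74500781186566, -104.18456610068232], [466.64149086701946, -145.81302200013084], [488.4941393994167, -150.5567312409462], [464.2496651943501, -167.47595937861445]]
24 [[525.4650009150432, -185.51291223664873], [482.9704180063613, -216.25097364873773], [433.83397767416704, -94.63942361070998], [432.83794834201615, -102.10277371755639], [465.3925578410466, -143.29860986764112], [487.0181048121018, -147.9930205635435], [463.0255889880856, -164.73641723981848]]
t 0.15 pos [ 117.  -511.6  249.9] q [-1.6  0.3  1.5 -0.   1.3 -0.2] F [ 0.5 -0.3  0.2] grip 1.0 0.0
turn [ 0. -0. -3.] |w| 2.967 shift before turn [ 474.  -437.9  100.4] after turn [-390.6  513.7   99.9]
t 0.15 pos [ 117.  -511.6  249.9] q [-1.6  0.3  1.5 -0.   1.3 -0.2] F [ 0.5 -0.3  0.2] grip 1.0 0.0
turn [-0.  -0.   0.2] |w| 0.175 shift before turn [ 474.  -437.9  100.4] after turn [ 390.6 -513.7   99.9]
```

Call:
{"op": "move_arm", "data": {
  "moves": [
    {"translation": [29.6,-27.4,0],"turn": [0,0,0],"hand": 1},
    {"translation": [29.6,-27.4,0],"turn": [0,0,0],"hand": 1},
    {"translation": [29.6,-27.4,0],"turn": [0,0,0],"hand": 1},
    {"translation": [29.6,-27.4,0],"turn": [0,0,0],"hand": 1},
    {"translation": [29.6,-27.4,0],"turn": [0,0,0],"hand": 1},
    {"translation": [29.6,-27.4,0],"turn": [0,0,0],"hand": 1},
    {"translation": [29.6,-27.4,0],"turn": [0,0,0],"hand": 1},
    {"translation": [29.6,-27.4,0],"turn": [0,0,0],"hand": 1}
  ]
}}

```text
time_s: 0.82
eef_pos: [299.5, -243.5, 250.3]
ee_rot: [0.0, 0.994, 0.112, 0.0]
force: [0.7, -1.0, -0.0]
grip_width: 0.997
grip_force: 0.0
```

Call:
{"op": "move_arm", "data": {
  "moves": [
    {"translation": [29.6,-27.4,0],"turn": [0,0,0],"hand": 1},
    {"translation": [29.6,-27.4,0],"turn": [0,0,0],"hand": 1},
    {"translation": [29.6,-27.4,0],"turn": [0,0,0],"hand": 1},
    {"translation": [29.6,-27.4,0],"turn": [0,0,0],"hand": 1},
    {"translation": [29.6,-27.4,0],"turn": [0,0,0],"hand": 1},
    {"translation": [29.6,-27.4,0],"turn": [0,0,0],"hand": 1},
    {"translation": [29.6,-27.4,0],"turn": [0,0,0],"hand": 1},
    {"translation": [29.6,-27.4,0],"turn": [0,0,0],"hand": 1},
    {"translation": [0,0,0],"turn": [0,0,-0.12],"hand": 1},
    {"translation": [0,0,0],"turn": [0,0,-0.12],"hand": 1}
  ]
}}

```text
time_s: 1.65
eef_pos: [481.4, 23.1, 249.7]
ee_rot: [-0.0, 0.972, 0.235, -0.0]
force: [0.4, -0.1, -0.1]
grip_width: 1.0
grip_force: 0.0
```

Call:
{"op": "move_arm", "data": {
  "moves": [
    {"translation": [0,0,0],"turn": [0,0,-0.12],"hand": 1},
    {"translation": [0,0,0],"turn": [0,0,-0.12],"hand": 1},
    {"translation": [0,0,0],"turn": [0,0,-0.12],"hand": 1},
    {"translation": [0,0,0],"turn": [0,0,-0.12],"hand": 1},
    {"translation": [0,0,0],"turn": [0,0,-0.12],"hand": 1},
    {"translation": [0,0,0],"turn": [0,0,-0.12],"hand": 1},
    {"translation": [0,0,0],"turn": [0,0,-0.12],"hand": 1},
    {"translation": [0,0,0],"turn": [0,0,-0.12],"hand": 1},
    {"translation": [0,0,0],"turn": [0,0,-0.12],"hand": 1},
    {"translation": [0,0,0],"turn": [0,0,-0.12],"hand": 1}
  ]
}}

```text
time_s: 2.48
eef_pos: [480.9, 21.2, 250.1]
ee_rot: [-0.0, 0.671, 0.742, -0.0]
force: [-0.1, -0.8, -0.4]
grip_width: 1.0
grip_force: 0.0
```

Call:
{"op": "move_arm", "data": {
  "moves": [
    {"translation": [0,0,0],"turn": [0,0,-0.12],"hand": 1},
    {"translation": [0,0,0],"turn": [0,0,-0.12],"hand": 1},
    {"translation": [0,0,0],"turn": [0,0,-0.12],"hand": 1},
    {"translation": [0,0,0],"turn": [0,0,-0.12],"hand": 1},
    {"translation": [0,0,0],"turn": [0,0,-0.12],"hand": 1},
    {"translation": [0,0,0],"turn": [0,0,-0.12],"hand": 1},
    {"translation": [0,0,0],"turn": [0,0,-0.12],"hand": 1},
    {"translation": [0,0,0],"turn": [0,0,-0.12],"hand": 1},
    {"translation": [0,0,0],"turn": [0,0,-0.12],"hand": 1},
    {"translation": [0,0,0],"turn": [0,0,-0.12],"hand": 1}
  ]
}}

```text
time_s: 3.32
eef_pos: [480.8, 21.2, 250.1]
ee_rot: [-0.0, 0.135, 0.991, 0.0]
force: [0.3, 0.5, -0.0]
grip_width: 1.001
grip_force: 0.0
```

Call:
{"op": "move_arm", "data": {
  "moves": [
    {"translation": [0,0,0],"turn": [0,0.104,0],"hand": 1},
    {"translation": [0,0,0],"turn": [0,0.104,0],"hand": 1},
    {"translation": [0,0,0],"turn": [0,0.104,0],"hand": 1},
    {"translation": [0,0,0],"turn": [0,0.104,0],"hand": 1},
    {"translation": [0,0,0],"turn": [0,0.104,0],"hand": 1}
  ]
}}

```text
time_s: 3.73
eef_pos: [481.1, 21.1, 250.5]
ee_rot: [-0.257, 0.133, 0.957, 0.036]
force: [0.2, -0.1, 0.2]
grip_width: 1.003
grip_force: 0.0
```

Run:
```python
from h import *
G=down(0.049+np.pi)*Ro.from_euler('y',0.52)
to(np.array([489.5,21.4,34]),G); to(np.array([489.5,21.4,34])-G.apply([0,0,1])*80,G)
```

```text
t 3.73 pos [481.1  21.1 250.5] q [-0.22  0.49  1.32  0.03  1.85 -1.51] F [ 0.2 -0.1  0.2] grip 1.003 0.0
turn [ 0.1626 -0.0046 -0.2823] |w| 0.326 shift before turn [-115.3    2.6  183.4] after turn [-1.148e+02 -1.000e-01  1.837e+02]
t 3.73 pos [481.1  21.1 250.5] q [-0.22  0.49  1.32  0.03  1.85 -1.51] F [ 0.2 -0.1  0.2] grip 1.003 0.0
turn [ 0.1626 -0.0046 -0.2823] |w| 0.326 shift before turn [-113.2   15.3  104.4] after turn [-1.148e+02 -1.000e-01  1.037e+02]
```

Call:
{"op": "move_arm", "data": {
  "moves": [
    {"translation": [0,0,0],"turn": [0.0542,-0.0015,-0.0941],"hand": 1},
    {"translation": [0,0,0],"turn": [0.0542,-0.0015,-0.0941],"hand": 1},
    {"translation": [0,0,0],"turn": [0.0542,-0.0015,-0.0941],"hand": 1},
    {"translation": [-28.7,0,26],"turn": [0,0,0],"hand": 1},
    {"translation": [-28.7,0,26],"turn": [0,0,0],"hand": 1},
    {"translation": [-28.7,0,26],"turn": [0,0,0],"hand": 1},
    {"translation": [-28.7,0,26],"turn": [0,0,0],"hand": 1},
    {"translation": [0,0,0],"turn": [0,0,0],"hand": 1}
  ]
}}

```text
time_s: 4.4
eef_pos: [527.6, 23.6, 96.1]
ee_rot: [-0.26, -0.024, 0.965, -0.006]
force: [-1.9, 0.0, -0.4]
grip_width: 1.0
grip_force: 0.0
```

Run:
```python
from h import *
G=down(0.049+np.pi)*Ro.from_euler('y',0.52)
c=cap('top'); cv2.imwrite('pics/a.png',cv2.resize(c['image'][110:270,200:360],None,fx=3,fy=3))
to(np.array([489.5,21.4,34]),G)
```

```text
t 4.45 pos [528.2  23.5 100.1] q [-0.14  0.75  1.29 -0.09  1.61 -1.73] F [ 0.2 -0.3  0.2] grip 0.996 0.0
turn [-0.0002 -0.003  -0.0001] |w| 0.003 shift before turn [ 0.6 -0.2 76.6] after turn [ 0.8 -0.2 76.6]
```

View pics/a.png

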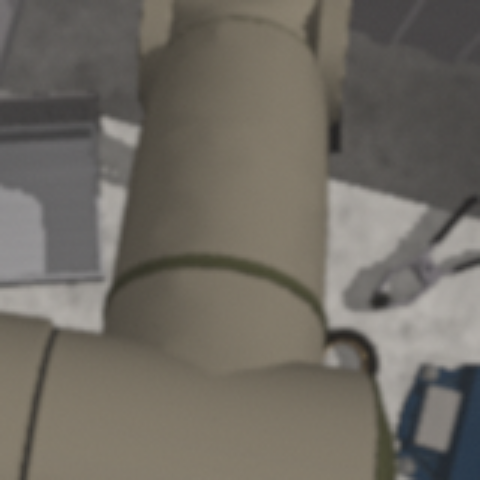

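The arm hides the scoop and grasp area from the top camera, but the tray, clamp and tape are undisturbed. I'll descend and grip.

Call:
{"op": "move_arm", "data": {
  "moves": [
    {"translation": [0,0,25.5],"turn": [0,0,0],"hand": 1},
    {"translation": [0,0,25.5],"turn": [0,0,0],"hand": 1},
    {"translation": [0,0,25.5],"turn": [0,0,0],"hand": 1},
    {"translation": [0,0,0],"turn": [0,0,0],"hand": 1},
    {"translation": [0,0,0],"turn": [0,0,0],"hand": 0},
    {"translation": [0,0,0],"turn": [0,0,0],"hand": 0},
    {"translation": [0,0,0],"turn": [0,0,0],"hand": 0},
    {"translation": [0,0,0],"turn": [0,0,0],"hand": 0},
    {"translation": [0,0,0],"turn": [0,0,0],"hand": 0},
    {"translation": [0,0,0],"turn": [0,0,0],"hand": 0}
  ],
  "grip_force": 90
}}

```text
time_s: 5.28
eef_pos: [492.3, 21.2, 37.4]
ee_rot: [-0.254, -0.024, 0.967, -0.007]
force: [0.5, 0.2, 5.6]
grip_width: 0.193
grip_force: 87.6
```

Run:
```python
from h import *
G=down(0.049+np.pi)*Ro.from_euler('y',0.52)
to(np.array([489.5,21.4,34]),G)
```

```text
t 5.28 pos [492.3  21.2  37.4] q [-0.15  0.77  1.45 -0.1   1.42 -1.73] F [0.5 0.2 5.6] grip 0.193 87.6
turn [-0.0018  0.0052 -0.0008] |w| 0.006 shift before turn [0.8 0.3 4.3] after turn [0.8 0.3 4.3]
```

Call:
{"op": "move_arm", "data": {
  "moves": [
    {"translation": [5,0,-8.7],"turn": [0,0,0],"hand": 0},
    {"translation": [10,0,-17.4],"turn": [0,0,0],"hand": 0},
    {"translation": [12,0,-21],"turn": [0,0,0],"hand": 0},
    {"translation": [12,0,-21],"turn": [0,0,0],"hand": 0},
    {"translation": [12,0,-21],"turn": [0,0,0],"hand": 0},
    {"translation": [10,0,-17.4],"turn": [0,0,0],"hand": 0},
    {"translation": [5,0,-8.7],"turn": [0,0,0],"hand": 0},
    {"translation": [0,0,0],"turn": [0,0,0],"hand": 0}
  ]
}}

```text
time_s: 5.95
eef_pos: [491.9, 21.5, 171.4]
ee_rot: [-0.253, -0.023, 0.967, -0.007]
force: [0.4, -0.1, -2.0]
grip_width: 0.193
grip_force: 88.2
```

Run:
```python
from h import *
P=down(-1.503+np.pi)*Ro.from_euler('y',0.52)
to(np.array([528,19,140]),P)
for n in('top','scene'):c=cap(n); cv2.imwrite('pics/b%s.png'%n,c['image'])
a=cv2.imread('pics/btop.png')[110:300,170:380];b=cv2.imread('pics/bscene.png')[130:320,130:340]
cv2.imwrite('pics/b.png',cv2.resize(np.hstack([a,b]),None,fx=1.9,fy=1.9))
```

```text
t 5.95 pos [491.9  21.5 171.4] q [-0.15  0.59  1.37 -0.1   1.68 -1.75] F [ 0.4 -0.1 -2. ] grip 0.193 88.2
turn [-0.7671  0.0083  1.3492] |w| 1.552 shift before turn [-46.7  -4.2   9.8] after turn [-19.9  35.8  24.8]
```

View pics/b.png

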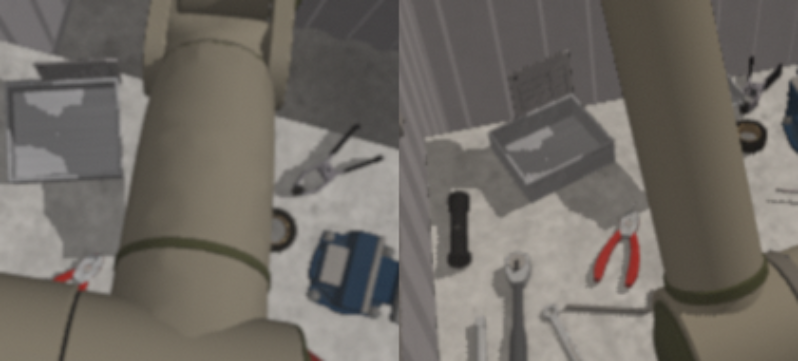

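The arm still covers the scoop in both views, but the force of about −2 N shows it is being carried. Everything else is undisturbed, so I'll yaw the scoop towards the tray.

Call:
{"op": "move_arm", "data": {
  "moves": [
    {"translation": [0,0,0],"turn": [-0.0384,0.0004,0.0675],"hand": 0},
    {"translation": [0,0,0],"turn": [-0.0548,0.0006,0.0964],"hand": 0},
    {"translation": [0,0,0],"turn": [-0.0548,0.0006,0.0964],"hand": 0},
    {"translation": [0,0,0],"turn": [-0.0548,0.0006,0.0964],"hand": 0},
    {"translation": [0,0,0],"turn": [-0.0548,0.0006,0.0964],"hand": 0},
    {"translation": [0,0,0],"turn": [-0.0548,0.0006,0.0964],"hand": 0},
    {"translation": [0,0,0],"turn": [-0.0548,0.0006,0.0964],"hand": 0}
  ]
}}

```text
time_s: 6.63
eef_pos: [490.8, 21.5, 167.8]
ee_rot: [-0.243, 0.332, 0.907, 0.087]
force: [0.5, -0.7, -3.3]
grip_width: 0.192
grip_force: 88.1
```

Call:
{"op": "move_arm", "data": {
  "moves": [
    {"translation": [0,0,0],"turn": [-0.0548,0.0006,0.0964],"hand": 0},
    {"translation": [0,0,0],"turn": [-0.0548,0.0006,0.0964],"hand": 0},
    {"translation": [0,0,0],"turn": [-0.0548,0.0006,0.0964],"hand": 0},
    {"translation": [0,0,0],"turn": [-0.0548,0.0006,0.0964],"hand": 0},
    {"translation": [0,0,0],"turn": [-0.0548,0.0006,0.0964],"hand": 0},
    {"translation": [0,0,0],"turn": [-0.0548,0.0006,0.0964],"hand": 0},
    {"translation": [0,0,0],"turn": [-0.0548,0.0006,0.0964],"hand": 0},
    {"translation": [0,0,0],"turn": [-0.0164,0,0.0289],"hand": 0},
    {"translation": [0,0,0],"turn": [0,0,0],"hand": 0}
  ]
}}

```text
time_s: 7.38
eef_pos: [490.4, 21.5, 168.5]
ee_rot: [-0.19, 0.66, 0.705, 0.174]
force: [-0.1, -0.1, -2.9]
grip_width: 0.197
grip_force: 88.1
```

Run:
```python
from h import *
P=down(-1.503+np.pi)*Ro.from_euler('y',0.52)
to(np.array([528,19,140]),P)
for n in('top','scene'):c=cap(n); cv2.imwrite('pics/c%s.png'%n,c['image'])
a=cv2.imread('pics/ctop.png')[110:300,130:340];b=cv2.imread('pics/cscene.png')[130:320,130:340]
cv2.imwrite('pics/c.png',cv2.resize(np.hstack([a,b]),None,fx=1.9,fy=1.9))
```

```text
t 7.38 pos [490.4  21.5 168.5] q [-0.42  0.4   1.7   0.47  1.34 -0.66] F [-0.1 -0.1 -2.9] grip 0.197 88.1
turn [-0.0054 -0.0011 -0.0034] |w| 0.006 shift before turn [-18.5  37.5  22. ] after turn [-18.6  37.4  22.3]
```

View pics/c.png

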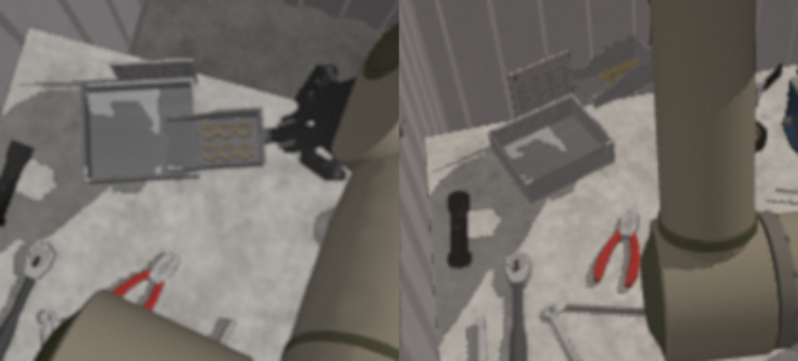

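Good view: the scoop is level with all six nuts in it, and the lip is over the tray's right half at about (168,145) in the crop. Now I'll move to the pivot position and start tilting about the lip.

Call:
{"op": "move_arm", "data": {
  "moves": [
    {"translation": [-9.6,9.35,14.25],"turn": [0,0,0],"hand": 0},
    {"translation": [-9.6,9.35,14.25],"turn": [0,0,0],"hand": 0},
    {"translation": [-9.6,9.35,14.25],"turn": [0,0,0],"hand": 0},
    {"translation": [-9.6,9.35,14.25],"turn": [0,0,0],"hand": 0},
    {"translation": [0,0,0],"turn": [0,0,0],"hand": 0},
    {"translation": [10.3,0,-11.1],"turn": [0,-0.1,0],"hand": 0},
    {"translation": [10.3,0,-11.1],"turn": [0,-0.1,0],"hand": 0},
    {"translation": [10.3,0,-11.1],"turn": [0,-0.1,0],"hand": 0},
    {"translation": [10.3,0,-11.1],"turn": [0,-0.1,0],"hand": 0}
  ]
}}

```text
time_s: 8.23
eef_pos: [527.4, 41.2, 158.4]
ee_rot: [-0.043, 0.682, 0.729, 0.038]
force: [0.4, 0.2, -3.3]
grip_width: 0.19
grip_force: 88.5
```

```bash
cat > st.py <<'E'
from h import *
p,R,s=pose(); print(s['time_s'],s['joints'].round(2),s['force'].round(1))
z=R.apply([0,0,1]); print('p',p.round(1),'toolz',z.round(3))
G=Ro.from_euler('y',-0.52+0.01)  # scoop-down frame in tool
print('lip',(p+R.apply([115.7,0,97.8])).round(1),'tilt',np.degrees(np.arccos(-(R*G).apply([0,0,1])[2])).round(1))
E
python3 st.py
```

```text
8.2333 [-0.19  0.42  1.61  0.12  1.15 -0.31] [ 0.4  0.2 -3.3]
p [527.4  41.2 158.4] toolz [-0.011  0.115 -0.993]
lip [518.6 167.1  74.6] tilt 22.6
```

Call:
{"op": "move_arm", "data": {
  "moves": [
    {"translation": [5,0,-5.7],"turn": [0,-0.05,0],"hand": 0},
    {"translation": [5,0,-5.7],"turn": [0,-0.05,0],"hand": 0},
    {"translation": [5,0,-5.7],"turn": [0,-0.05,0],"hand": 0},
    {"translation": [5,0,-5.7],"turn": [0,-0.05,0],"hand": 0},
    {"translation": [5,0,-5.7],"turn": [0,-0.05,0],"hand": 0},
    {"translation": [5,0,-5.7],"turn": [0,-0.05,0],"hand": 0},
    {"translation": [5,0,-5.7],"turn": [0,-0.05,0],"hand": 0},
    {"translation": [5,0,-5.7],"turn": [0,-0.05,0],"hand": 0},
    {"translation": [5,0,-5.7],"turn": [0,-0.05,0],"hand": 0},
    {"translation": [5,0,-5.7],"turn": [0,-0.05,0],"hand": 0}
  ]
}}

```text
time_s: 9.07
eef_pos: [523.5, 96.6, 208.7]
ee_rot: [0.137, 0.67, 0.718, -0.131]
force: [0.5, 0.2, -1.9]
grip_width: 0.197
grip_force: 88.4
```

```bash
python3 st.py
```

```text
9.0667 [ 0.13  0.42  1.51 -0.4   1.27  0.19] [ 0.5  0.2 -1.9]
p [523.5  96.6 208.7] toolz [ 0.021 -0.372 -0.928]
lip [518.1 167.3  74.8] tilt 51.1
```

Next I tilt on to about 64° and dwell.

Call:
{"op": "move_arm", "data": {
  "moves": [
    {"translation": [5,0,-5.7],"turn": [0,-0.05,0],"hand": 0},
    {"translation": [5,0,-5.7],"turn": [0,-0.05,0],"hand": 0},
    {"translation": [5,0,-5.7],"turn": [0,-0.05,0],"hand": 0},
    {"translation": [5,0,-5.7],"turn": [0,-0.05,0],"hand": 0},
    {"translation": [4.5,0,-5.2],"turn": [0,-0.045,0],"hand": 0},
    {"translation": [0,0,0],"turn": [0,0,0],"hand": 0},
    {"translation": [0,0,0],"turn": [0,0,0],"hand": 0},
    {"translation": [0,0,0],"turn": [0,0,0],"hand": 0},
    {"translation": [0,0,0],"turn": [0,0,0],"hand": 0},
    {"translation": [0,0,0],"turn": [0,0,0],"hand": 0}
  ]
}}

```text
time_s: 9.9
eef_pos: [521.6, 130.1, 221.5]
ee_rot: [0.223, 0.65, 0.695, -0.211]
force: [0.4, -0.2, -1.8]
grip_width: 0.194
grip_force: 88.6
```

```bash
python3 st.py
python3 - <<'E'
from h import *
for n in('top','scene'):c=cap(n); cv2.imwrite('pics/d%s.png'%n,c['image'])
a=cv2.imread('pics/dtop.png')[110:270,130:300];b=cv2.imread('pics/dscene.png')[130:290,150:320]
cv2.imwrite('pics/d.png',cv2.resize(np.hstack([a,b]),None,fx=2.3,fy=2.3,interpolation=cv2.INTER_CUBIC))
h=cv2.cvtColor(b,cv2.COLOR_BGR2HSV); m=(h[...,0]>15)&(h[...,0]<32)&(h[...,1]>90); print('scene brass px',m.sum())
E
```

```text
9.9 [ 0.28  0.49  1.43 -0.62  1.41  0.37] [ 0.4 -0.2 -1.8]
p [521.6 130.1 221.5] toolz [ 0.035 -0.583 -0.812]
lip [518.6 166.7  74.5] tilt 65.0
scene brass px 180
```

View pics/d.png

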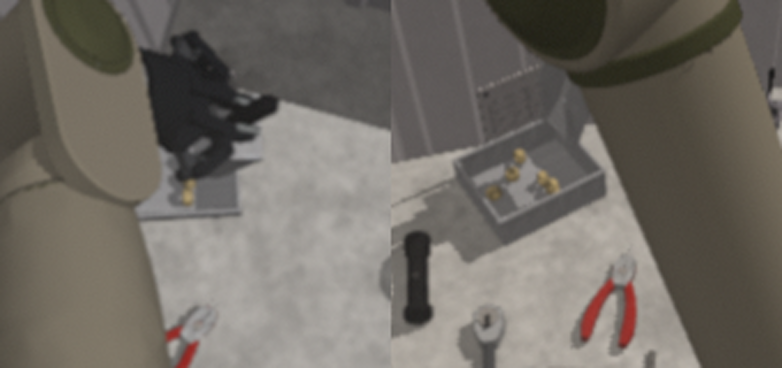

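The tray holds the brass nuts, at about (493–551, 155–192) in the right half. The load has dropped to 1.8 N, which is the scoop alone, so it is empty. I'll untilt along the same pivot.

Call:
{"op": "move_arm", "data": {
  "moves": [
    {"translation": [-9.2,0,12],"turn": [0,0.1,0],"hand": 0},
    {"translation": [-9.2,0,12],"turn": [0,0.1,0],"hand": 0},
    {"translation": [-9.2,0,12],"turn": [0,0.1,0],"hand": 0},
    {"translation": [-9.2,0,12],"turn": [0,0.1,0],"hand": 0},
    {"translation": [-9.2,0,12],"turn": [0,0.1,0],"hand": 0},
    {"translation": [-9.2,0,12],"turn": [0,0.1,0],"hand": 0},
    {"translation": [-9.2,0,12],"turn": [0,0.1,0],"hand": 0},
    {"translation": [-9.2,0,12],"turn": [0,0.1,0],"hand": 0},
    {"translation": [-9.2,0,12],"turn": [0,0.1,0],"hand": 0},
    {"translation": [-9.2,0,12],"turn": [0,0.1,0],"hand": 0}
  ]
}}

```text
time_s: 10.83
eef_pos: [528.8, 22.8, 123.5]
ee_rot: [-0.138, 0.671, 0.717, 0.128]
force: [0.8, -0.5, -2.9]
grip_width: 0.191
grip_force: 88.6
```

Call:
{"op": "move_arm", "data": {
  "moves": [
    {"translation": [-9.2,0,12],"turn": [0,0.1,0],"hand": 0},
    {"translation": [12,0,-21],"turn": [0,0,0],"hand": 0},
    {"translation": [12,0,-21],"turn": [0,0,0],"hand": 0},
    {"translation": [12,0,-21],"turn": [0,0,0],"hand": 0},
    {"translation": [0,0,0],"turn": [0,0,0],"hand": 0}
  ]
}}

```text
time_s: 11.25
eef_pos: [530.2, 22.2, 185.2]
ee_rot: [-0.17, 0.664, 0.71, 0.161]
force: [-0.5, -0.6, -0.2]
grip_width: 0.192
grip_force: 88.8
```

```bash
python3 st.py
python3 - <<'E'
from h import *
G=down(0.049+np.pi)*Ro.from_euler('y',0.51)
to(np.array([492.3,21.2,150]),G)
c=cap('scene');b=c['image'][130:290,150:320]
cv2.imwrite('pics/e.png',cv2.resize(b,None,fx=4.5,fy=3.7,interpolation=cv2.INTER_CUBIC)[100:400])
E
```

```text
11.25 [-0.37  0.44  1.57  0.43  1.37 -0.58] [-0.5 -0.6 -0.2]
p [530.2  22.2 185.2] toolz [-0.028  0.454 -0.89 ]
lip [520.4 169.4 150.8] tilt 2.2
t 11.25 pos [530.2  22.2 185.2] q [-0.37  0.44  1.57  0.43  1.37 -0.58] F [-0.5 -0.6 -0.2] grip 0.192 88.8
turn [ 0.7343  0.0317 -1.3682] |w| 1.553 shift before turn [-14.6 -38.   32. ] after turn [15.9  0.9 49.2]
```

View pics/e.png

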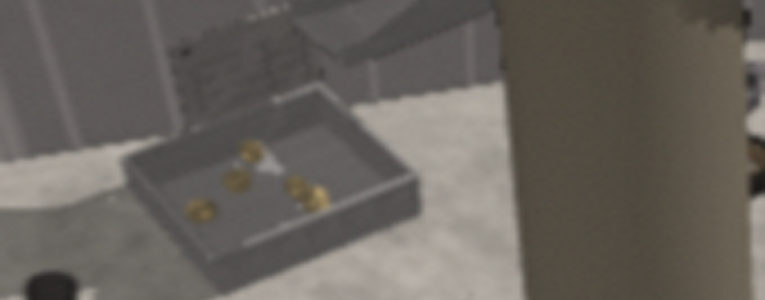

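The tray shows five or six nuts, with the pair at (298–316, 187–200) overlapping. I'll count by colour in the top view, which also sees into the scoop.

```bash
cat > nuts.py <<'E'
from h import *
c=cap('top','n_%d.png'%(sense()['time_s']*100)); h=cv2.cvtColor(c['image'],cv2.COLOR_BGR2HSV)
m=((h[...,0]>12)&(h[...,0]<34)&(h[...,1]>80)&(h[...,2]>50)).astype(np.uint8); m[:120]=0;m[260:]=0;m[:,:150]=0
n,l,s,ce=cv2.connectedComponentsWithStats(m,connectivity=8)
P=cloud(c)
for i in range(1,n):
    if s[i,4]>4: print(s[i],onplane(c,ce[i],10).round(0)[0], np.median(P[l==i][:,2]).round(0))
E
python3 nuts.py
```

```text
[207 157   2   5   6] [569. 209.  10.] 21.0
[183 175   5   3  10] [523. 265.  10.] 21.0
[210 178   2   4   6] [515. 199.  10.] 22.0
[210 186   4  13  35] [484. 196.  10.] 22.0
```

```bash
sed -i 's/>80)/>45)/' nuts.py; python3 nuts.py
python3 - <<'E'
from h import *
f=sorted(__import__('glob').glob('pics/n_*.png'))[-1]
im=cv2.imread(f); cv2.imwrite('pics/f.png',np.hstack([cv2.resize(im[135:215,165:245],None,fx=5,fy=5,interpolation=cv2.INTER_CUBIC),cv2.resize(im[135:215,220:300],None,fx=5,fy=5,interpolation=cv2.INTER_CUBIC)]))
E
```

```text
[ 304  120   98  140 5038] [ 531. -177.   10.] 479.0
[306 152   4   4   8] [587. -55.  10.] 423.0
[206 156   4   8  27] [568. 208.  10.] 22.0
[196 165   8   7  29] [545. 228.  10.] 13.0
[314 172   3   4   5] [535. -75.  10.] 478.0
[182 174   8   5  30] [523. 265.  10.] 20.0
[209 177   6  22 100] [493. 196.  10.] 21.0
[329 177   4   4   7] [ 521. -114.   10.] 498.0
[332 193   6   5  13] [ 478. -125.   10.] 524.0
[321 196   2   5   5] [469. -91.  10.] 521.0
[328 197   4   2   5] [ 471. -112.   10.] 525.0
[377 198   4   4   8] [ 467. -239.   10.] 453.0
[379 201   4   3   5] [ 460. -245.   10.] 451.0
[323 202   4   3   7] [457. -99.  10.] 528.0
[359 207   8  10  30] [ 435. -196.   10.] 525.0
[318 208   5   2   7] [442. -85.  10.] 532.0
[368 210   3   6   9] [ 431. -215.   10.] 511.0
[315 212   3   3   5] [430. -75.  10.] 536.0
[363 219   8   9  18] [ 405. -207.   10.] 526.0
[319 222   4   3   6] [403. -88.  10.] 550.0
[358 222   4   3   6] [ 405. -189.   10.] 537.0
[353 224   4   2   5] [ 401. -176.   10.] 545.0
[315 226   6   4   8] [393. -80.  10.] 553.0
[367 226   3   6  10] [ 392. -211.   10.] 523.0
[364 229   3   3   6] [ 387. -202.   10.] 534.0
[347 230   4   2   5] [ 386. -160.   10.] 554.0
[312 243   5   4   8] [349. -70.  10.] 568.0
[312 245   9   7  15] [341. -78.  10.] 572.0
[172 257   5   3   6] [312. 287.  10.] 621.0
```

View pics/f.png

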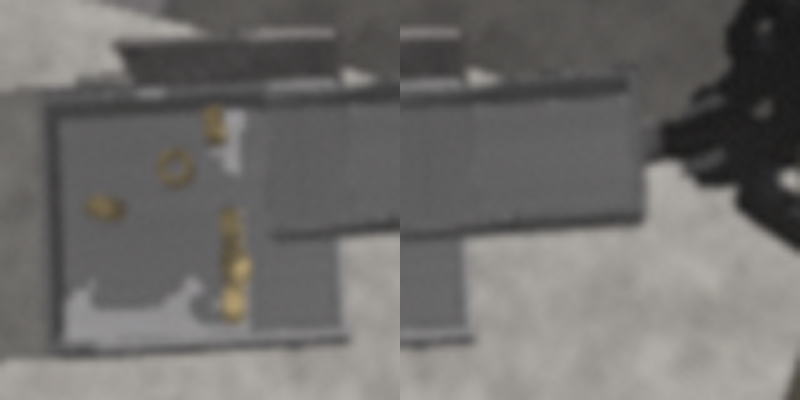

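The scoop (right half) is empty. The tray has three separate nuts at (213,125), (175,167) and (103,207), plus a row of three at (235,215–305), so all six are in. I'll yaw back and return the scoop to its place.

Call:
{"op": "move_arm", "data": {
  "moves": [
    {"translation": [0,0,0],"turn": [0.0524,0.0023,-0.0977],"hand": 0},
    {"translation": [0,0,0],"turn": [0.0524,0.0023,-0.0977],"hand": 0},
    {"translation": [0,0,0],"turn": [0.0524,0.0023,-0.0977],"hand": 0},
    {"translation": [0,0,0],"turn": [0.0524,0.0023,-0.0977],"hand": 0},
    {"translation": [0,0,0],"turn": [0.0524,0.0023,-0.0977],"hand": 0},
    {"translation": [0,0,0],"turn": [0.0524,0.0023,-0.0977],"hand": 0},
    {"translation": [0,0,0],"turn": [0.0524,0.0023,-0.0977],"hand": 0}
  ]
}}

```text
time_s: 11.98
eef_pos: [528.3, 22.8, 179.7]
ee_rot: [-0.233, 0.343, 0.906, 0.083]
force: [0.2, 0.4, -0.6]
grip_width: 0.197
grip_force: 88.6
```

Call:
{"op": "move_arm", "data": {
  "moves": [
    {"translation": [0,0,0],"turn": [0.0524,0.0023,-0.0977],"hand": 0},
    {"translation": [0,0,0],"turn": [0.0524,0.0023,-0.0977],"hand": 0},
    {"translation": [0,0,0],"turn": [0.0524,0.0023,-0.0977],"hand": 0},
    {"translation": [0,0,0],"turn": [0.0524,0.0023,-0.0977],"hand": 0},
    {"translation": [0,0,0],"turn": [0.0524,0.0023,-0.0977],"hand": 0},
    {"translation": [0,0,0],"turn": [0.0524,0.0023,-0.0977],"hand": 0},
    {"translation": [0,0,0],"turn": [0.0524,0.0023,-0.0977],"hand": 0},
    {"translation": [8,0.5,24.6],"turn": [0,0,0],"hand": 0},
    {"translation": [8,0.5,24.6],"turn": [0,0,0],"hand": 0},
    {"translation": [0,0,0],"turn": [0,0,0],"hand": 0}
  ]
}}

```text
time_s: 12.82
eef_pos: [486.2, 23.0, 142.3]
ee_rot: [-0.26, -0.025, 0.965, -0.003]
force: [-0.5, -0.4, -2.7]
grip_width: 0.195
grip_force: 88.5
```

```bash
python3 st.py
python3 - <<'E'
from h import *
G=down(0.049+np.pi)*Ro.from_euler('y',0.51)
to(np.array([492.3,21.2,37.4]),G)
E
```

```text
12.8167 [-0.15  0.62  1.41 -0.09  1.63 -1.75] [-0.5 -0.4 -2.7]
p [486.2  23.  142.3] toolz [-0.502 -0.02  -0.865]
lip [337.2  15.8 115.9] tilt 1.0
t 12.82 pos [486.2  23.  142.3] q [-0.15  0.62  1.41 -0.09  1.63 -1.75] F [-0.5 -0.4 -2.7] grip 0.195 88.5
turn [ 0.0051 -0.0165  0.0031] |w| 0.018 shift before turn [-57.9  -2.7  87.7] after turn [-56.5  -2.1  88.6]
```

Call:
{"op": "move_arm", "data": {
  "moves": [
    {"translation": [0,0,0],"turn": [0.0051,-0.0165,0.0031],"hand": 0},
    {"translation": [-13,-0.5,20.4],"turn": [0,0,0],"hand": 0},
    {"translation": [-13,-0.5,20.4],"turn": [0,0,0],"hand": 0},
    {"translation": [-13,-0.5,20.4],"turn": [0,0,0],"hand": 0},
    {"translation": [-13,-0.5,20.4],"turn": [0,0,0],"hand": 0},
    {"translation": [-1,0,1.6],"turn": [0,0,0],"hand": 0},
    {"translation": [0,0,0],"turn": [0,0,0],"hand": 0},
    {"translation": [0,0,0],"turn": [0,0,0],"hand": 0}
  ]
}}

```text
time_s: 13.48
eef_pos: [498.0, 20.2, 49.0]
ee_rot: [-0.246, -0.023, 0.969, -0.007]
force: [-0.3, -0.1, -1.3]
grip_width: 0.196
grip_force: 88.4
```

```bash
python3 st.py
```

```text
13.4833 [-0.15  0.75  1.44 -0.1   1.44 -1.73] [-0.3 -0.1 -1.3]
p [498.   20.2  49. ] toolz [-0.477 -0.026 -0.878]
lip [349.9  13.   18.4] tilt 0.7
```

Call:
{"op": "move_arm", "data": {
  "moves": [
    {"translation": [-1.4,0,2.3],"turn": [0,0.013,0],"hand": 0},
    {"translation": [-1.4,0,2.3],"turn": [0,0,0],"hand": 0},
    {"translation": [-1,0,1.8],"turn": [0,0,0],"hand": 0},
    {"translation": [-1,0,1.8],"turn": [0,0,0],"hand": 0},
    {"translation": [0,0,0],"turn": [0,0,0],"hand": 0}
  ]
}}

```text
time_s: 13.9
eef_pos: [497.2, 20.4, 38.1]
ee_rot: [-0.254, -0.023, 0.967, -0.007]
force: [-0.7, -0.1, -2.2]
grip_width: 0.19
grip_force: 88.6
```

```bash
python3 st.py
```

```text
13.9 [-0.15  0.78  1.44 -0.1   1.43 -1.73] [-0.7 -0.1 -2.2]
p [497.2  20.4  38.1] toolz [-0.491 -0.026 -0.871]
lip [348.5  13.1   9.8] tilt 0.2
```

Call:
{"op": "move_arm", "data": {
  "moves": [
    {"translation": [-0.5,0,0.9],"turn": [0,0,0],"hand": 0},
    {"translation": [-0.2,0,0.4],"turn": [0,0,0],"hand": 0},
    {"translation": [0,0,0],"turn": [0,0,0],"hand": 0.5},
    {"translation": [0,0,0],"turn": [0,0,0],"hand": 0.8},
    {"translation": [0,0,0],"turn": [0,0,0],"hand": 0.8},
    {"translation": [0,0,0],"turn": [0,0,0],"hand": 0.8},
    {"translation": [0,0,0],"turn": [0,0,0],"hand": 0.8}
  ]
}}

```text
time_s: 14.48
eef_pos: [497.2, 20.4, 36.8]
ee_rot: [-0.254, -0.023, 0.967, -0.007]
force: [0.4, -0.5, 0.5]
grip_width: 0.797
grip_force: 0.0
```

```bash
python3 st.py
```

```text
14.4833 [-0.15  0.78  1.44 -0.1   1.43 -1.73] [ 0.4 -0.5  0.5]
p [497.2  20.4  36.8] toolz [-0.491 -0.026 -0.871]
lip [348.6  13.1   8.5] tilt 0.2
```

Call:
{"op": "move_arm", "data": {
  "moves": [
    {"translation": [0,0,-15],"turn": [0,0,0],"hand": 1},
    {"translation": [0,0,-30],"turn": [0,0,0],"hand": 1},
    {"translation": [0,0,-35],"turn": [0,0,0],"hand": 1},
    {"translation": [0,0,-35],"turn": [0,0,0],"hand": 1},
    {"translation": [10,-20,-17],"turn": [0,0,0],"hand": 1},
    {"translation": [10,-35,-17],"turn": [0,0,0],"hand": 1},
    {"translation": [10,-35,-17],"turn": [0,0,0],"hand": 1}
  ]
}}

```text
time_s: 15.07
eef_pos: [556.9, -66.9, 197.5]
ee_rot: [-0.254, -0.024, 0.967, -0.008]
force: [0.6, -0.2, -0.5]
grip_width: 1.001
grip_force: 0.0
```

```bash
python3 st.py
cat > clampaxis.py <<'E'
from h import *
np.set_printoptions(suppress=True,precision=1)
c=np.load('top.npy',allow_pickle=True).item()
g=lambda L: np.array(L)/12+[318,170]
for z in(13,20):
    e=onplane(c,g([(490,75),(637,272),(90,500)]),z)[:,:2]; mid=e[:2].mean(0); ax=e[2]-mid
    print(z,'endsep',np.linalg.norm(e[0]-e[1]),'len',np.linalg.norm(ax),'yaw',np.arctan2(ax[1],ax[0]).round(3),'grip pt',mid+ax/np.linalg.norm(ax)*27,'tip',e[2])
E
python3 clampaxis.py
```

```text
15.0667 [-0.26  0.71  1.09 -0.16  1.83 -1.89] [ 0.6 -0.2 -0.5]
p [556.9 -66.9 197.5] toolz [-0.49  -0.027 -0.871]
lip [408.3 -74.5 169.1] tilt 0.2
13 endsep 52.997101752601964 len 126.69819344313126 yaw 2.177 grip pt [ 490.5 -181.8] tip [433.7 -99.9]
20 endsep 52.646613461331796 len 125.86029416452182 yaw 2.177 grip pt [ 489.4 -179.8] tip [433.1 -98.6]
```

Run:
```python
from h import *
to(np.array([490,-180.5,130]),down(2.177))
```

```text
t 15.07 pos [556.9 -66.9 197.5] q [-0.26  0.71  1.09 -0.16  1.83 -1.89] F [ 0.6 -0.2 -0.5] grip 1.001 0.0
turn [-0.2624 -0.4669  0.9911] |w| 1.127 shift before turn [  29.9 -109.9   94.6] after turn [ -55.2 -119.7   67.5]
```

Call:
{"op": "move_arm", "data": {
  "moves": [
    {"translation": [0,0,0],"turn": [-0.0262,-0.0467,0.0991],"hand": 1},
    {"translation": [0,0,0],"turn": [-0.0262,-0.0467,0.0991],"hand": 1},
    {"translation": [0,0,0],"turn": [-0.0262,-0.0467,0.0991],"hand": 1},
    {"translation": [0,0,0],"turn": [-0.0262,-0.0467,0.0991],"hand": 1},
    {"translation": [0,0,0],"turn": [-0.0262,-0.0467,0.0991],"hand": 1},
    {"translation": [0,0,0],"turn": [-0.0262,-0.0467,0.0991],"hand": 1},
    {"translation": [0,0,0],"turn": [-0.0262,-0.0467,0.0991],"hand": 1},
    {"translation": [0,0,0],"turn": [-0.0262,-0.0467,0.0991],"hand": 1},
    {"translation": [0,0,0],"turn": [-0.0262,-0.0467,0.0991],"hand": 1},
    {"translation": [0,0,0],"turn": [-0.0262,-0.0467,0.0991],"hand": 1}
  ]
}}

```text
time_s: 15.9
eef_pos: [556.8, -66.7, 196.5]
ee_rot: [0.001, 0.467, 0.884, 0.0]
force: [0.4, -0.2, 0.3]
grip_width: 0.993
grip_force: 0.0
```

Call:
{"op": "move_arm", "data": {
  "moves": [
    {"translation": [-13.8,-29.9,16.9],"turn": [0,0,0],"hand": 1},
    {"translation": [-13.8,-29.9,16.9],"turn": [0,0,0],"hand": 1},
    {"translation": [-13.8,-29.9,16.9],"turn": [0,0,0],"hand": 1},
    {"translation": [-13.8,-29.9,16.9],"turn": [0,0,0],"hand": 1},
    {"translation": [0,0,0],"turn": [0,0,0],"hand": 1}
  ]
}}

```text
time_s: 16.32
eef_pos: [486.6, -182.9, 126.0]
ee_rot: [-0.003, 0.466, 0.885, -0.0]
force: [-0.8, 0.1, -0.1]
grip_width: 1.003
grip_force: 0.0
```

```bash
python3 - <<'E'
from h import *
to(np.array([490,-180.5,24]),down(2.177))
# verify scoop is level/undisturbed and clamp unmoved via masks
c=cap('top','g.png'); P=cloud(c); hsv=cv2.cvtColor(c['image'],cv2.COLOR_BGR2HSV)
m=(c['z_map']>0)&(P[...,2]>30)&(P[...,2]<55)&(hsv[...,2]<70); m[:150]=0;m[215:]=0;m[:,:260]=0;m[:,300:]=0
q=P[m]; print('scoop grip px',m.sum(), cv2.minAreaRect(np.float32(q[:,:2])) if len(q)>5 else '', 'dz/dx',np.polyfit(q[:,0],q[:,2],1) if len(q)>5 else '')
E
python3 nuts.py | awk '$NF<60'
```

```text
t 16.32 pos [ 486.6 -182.9  126. ] q [-0.58  0.44  1.67 -0.    1.04 -1.18] F [-0.8  0.1 -0.1] grip 1.003 0.0
turn [-0.0032 -0.0042 -0.0059] |w| 0.008 shift before turn [ -0.4   4.5 102. ] after turn [  0.    4.2 102. ]
scoop grip px 209 ((513.2955932617188, 22.107759475708008), (87.60212707519531, 16.21518325805664), 3.207965612411499) dz/dx [-5.41248753e-03  4.61477524e+01]
[205 156   5   8  32] [569. 209.  10.] 21.0
[197 165   7   7  29] [545. 227.  10.] 14.0
[182 174   8   5  32] [523. 265.  10.] 20.0
[209 177   6  22  94] [493. 196.  10.] 21.0
[307 223  16  16  61] [388. -80.  10.] 18.0
[306 233   8   6  14] [371. -57.  10.] 18.0
```

Call:
{"op": "move_arm", "data": {
  "moves": [
    {"translation": [0,0.6,20],"turn": [0,0,0],"hand": 1},
    {"translation": [0,0.6,20],"turn": [0,0,0],"hand": 1},
    {"translation": [0,0.6,20],"turn": [0,0,0],"hand": 1},
    {"translation": [0,0.6,20],"turn": [0,0,0],"hand": 1},
    {"translation": [0,0,10],"turn": [0,0,0],"hand": 1},
    {"translation": [0,0,0],"turn": [0,0,0],"hand": 1},
    {"translation": [0,0,0],"turn": [0,0,0],"hand": 1}
  ]
}}

```text
time_s: 17.0
eef_pos: [492.5, -178.2, 39.5]
ee_rot: [0.0, 0.464, 0.886, -0.0]
force: [0.9, -1.2, 0.7]
grip_width: 0.998
grip_force: 0.0
```

Run:
```python
from h import *
to(np.array([490,-180.5,22]),down(2.177))
```

```text
t 17.00 pos [ 492.5 -178.2   39.5] q [-0.57  0.58  1.72 -0.    0.84 -1.18] F [ 0.9 -1.2  0.7] grip 0.998 0.0
turn [ 0.      0.0007 -0.0009] |w| 0.001 shift before turn [-0.5 -3.3 17.5] after turn [-0.5 -3.3 17.5]
```

Call:
{"op": "move_arm", "data": {
  "moves": [
    {"translation": [-0.3,-1.6,8],"turn": [0,0,0],"hand": 1},
    {"translation": [-0.2,-1.7,8.5],"turn": [0,0,0],"hand": 1},
    {"translation": [0,0,0],"turn": [0,0,0],"hand": 0.6},
    {"translation": [0,0,0],"turn": [0,0,0],"hand": 0.5},
    {"translation": [0,0,0],"turn": [0,0,0],"hand": 0.4},
    {"translation": [0,0,0],"turn": [0,0,0],"hand": 0.3},
    {"translation": [0,0,0],"turn": [0,0,0],"hand": 0.2},
    {"translation": [0,0,0],"turn": [0,0,0],"hand": 0},
    {"translation": [0,0,0],"turn": [0,0,0],"hand": 0},
    {"translation": [0,0,0],"turn": [0,0,0],"hand": 0}
  ],
  "grip_force": 45
}}

```text
time_s: 17.83
eef_pos: [491.2, -181.7, 24.7]
ee_rot: [0.003, 0.465, 0.885, -0.0]
force: [1.2, 1.7, 14.9]
grip_width: 0.265
grip_force: 43.8
```

Run:
```python
from h import *
to(np.array([490,-180.5,22]),down(2.177))
```

```text
t 17.83 pos [ 491.2 -181.7   24.7] q [-0.58  0.6   1.73  0.    0.8  -1.18] F [ 1.2  1.7 14.9] grip 0.265 43.8
turn [ 0.0022  0.0052 -0.002 ] |w| 0.006 shift before turn [ 1.7 -0.3  2.7] after turn [ 1.7 -0.3  2.7]
```

Call:
{"op": "move_arm", "data": {
  "moves": [
    {"translation": [0,0,-8],"turn": [0,0,0],"hand": 0},
    {"translation": [0,0,-15],"turn": [0,0,0],"hand": 0},
    {"translation": [0,0,-25],"turn": [0,0,0],"hand": 0},
    {"translation": [0,0,-30],"turn": [0,0,0],"hand": 0},
    {"translation": [0,0,-30],"turn": [0,0,0],"hand": 0},
    {"translation": [0,0,-25],"turn": [0,0,0],"hand": 0},
    {"translation": [0,0,-10],"turn": [0,0,0],"hand": 0},
    {"translation": [0,0,0],"turn": [0,0,0],"hand": 0}
  ]
}}

```text
time_s: 18.5
eef_pos: [490.1, -181.2, 167.4]
ee_rot: [0.002, 0.465, 0.886, -0.0]
force: [0.5, -0.1, -1.4]
grip_width: 0.258
grip_force: 44.9
```

```bash
cat > card.py <<'E'
from h import *
np.set_printoptions(suppress=True,precision=4)
import pickle
c=np.load('top.npy',allow_pickle=True).item(); s=pickle.load(open('s.pkl','rb'))
for n,d in(('top',c),('scene',s)):
    P=cloud(d); ok=(d['z_map']>0)&(P[...,2]>55)&(P[...,2]<140)&(P[...,0]>560)&(P[...,0]<610)&(P[...,1]>120)&(P[...,1]<260)
    q=P[ok]; A=np.c_[q[:,1]-190,q[:,2]-90,np.ones(len(q))]; b=q[:,0]
    w=np.ones(len(q),bool)
    for _ in range(3):
        k=np.linalg.lstsq(A[w],b[w],rcond=None)[0]; r=b-A@k; w=abs(r)<4
    print(n,len(q),k,'res',r[w].std(),'y',np.percentile(q[w][:,1],[0,1,5,95,99,100]),'x@138',k[2]-52*k[0],'zmax',q[:,2].max())
E
python3 card.py
python3 - <<'E'
from h import *
to(np.array([592,10,160]),down(np.pi/2+.068))
E
```

```text
top 416 [ -0.0657   0.0146 582.0617] res 0.854616940245731 y [138.6759 139.3474 143.5462 237.6598 241.947  243.2143] x@138 585.4759366245347 zmax 138.49748609042396
scene 711 [ -0.0657   0.0047 582.7699] res 1.335180585056369 y [138.7522 140.3486 144.7122 239.6272 243.3029 244.1538] x@138 586.1863442625032 zmax 137.2323399072598
t 18.50 pos [ 490.1 -181.2  167.4] q [-0.58  0.39  1.62 -0.    1.13 -1.18] F [ 0.5 -0.1 -1.4] grip 0.258 44.9
turn [0.0024 0.0036 0.5365] |w| 0.537 shift before turn [ 99.4 192.5   7.2] after turn [183.8 114.6   7.4]
```

Call:
{"op": "move_arm", "data": {
  "moves": [
    {"translation": [0,0,0],"turn": [0.0005,0.0007,0.1073],"hand": 0},
    {"translation": [0,0,0],"turn": [0.0005,0.0007,0.1073],"hand": 0},
    {"translation": [0,0,0],"turn": [0.0005,0.0007,0.1073],"hand": 0},
    {"translation": [0,0,0],"turn": [0.0005,0.0007,0.1073],"hand": 0},
    {"translation": [0,0,0],"turn": [0.0005,0.0007,0.1073],"hand": 0}
  ]
}}

```text
time_s: 18.92
eef_pos: [488.7, -180.4, 163.2]
ee_rot: [-0.004, 0.685, 0.729, -0.001]
force: [0.1, 0.2, -1.4]
grip_width: 0.27
grip_force: 44.9
```

Call:
{"op": "move_arm", "data": {
  "moves": [
    {"translation": [29.7,19.9,1.2],"turn": [0,0,0],"hand": 0},
    {"translation": [29.7,19.9,1.2],"turn": [0,0,0],"hand": 0},
    {"translation": [29.7,19.9,1.2],"turn": [0,0,0],"hand": 0},
    {"translation": [29.7,19.9,1.2],"turn": [0,0,0],"hand": 0},
    {"translation": [29.7,19.9,1.2],"turn": [0,0,0],"hand": 0},
    {"translation": [29.7,19.9,1.2],"turn": [0,0,0],"hand": 0},
    {"translation": [0,0,0],"turn": [0,0,0],"hand": 0},
    {"translation": [0,0,0],"turn": [0,0,0],"hand": 0},
    {"translation": [0,0,0],"turn": [0,0,0],"hand": 0}
  ]
}}

```text
time_s: 19.67
eef_pos: [595.6, 4.9, 156.4]
ee_rot: [-0.003, 0.683, 0.731, -0.001]
force: [0.2, 0.0, -1.2]
grip_width: 0.266
grip_force: 44.9
```

```bash
cat > jaw.py <<'E'
from h import *
np.set_printoptions(suppress=True,precision=1)
to(np.array([593.8,53,102]),down(np.pi/2+.067))
p,R,s=pose(); Rt=R.as_matrix()
for n in('top','scene'):
    c=cap(n); P=cloud(c); Q=(P-p)@Rt   # tool coords
    ok=(c['z_map']>0)&(Q[...,0]>30)&(Q[...,0]<125)&(abs(Q[...,1])<45)&(Q[...,2]>-10)&(Q[...,2]<40)&(P[...,2]>55)
    q=Q[ok]; print(n,len(q), 'x',q[:,0].min() if len(q) else '', 'z',np.percentile(q[:,2],[2,50,98]) if len(q) else '')
    for a in range(40,125,5):
        t=q[(q[:,0]>=a)&(q[:,0]<a+5)]
        if len(t): print(a,np.sort(t[:,1]).round(0).astype(int).tolist()[:40])
E
python3 jaw.py
```

```text
t 19.67 pos [595.6   4.9 156.4] q [-0.2  0.6  1.4  0.   1.2 -0.3] F [ 0.2  0.  -1.2] grip 0.266 44.9
turn [-0. -0.  0.] |w| 0.007 shift before turn [48.   1.8 54.5] after turn [48.2  1.4 54.4]
top 134 x 65.54033632733373 z [-1.9  3.6 21.2]
65 [18, 18, 18, 18, 18, 20, 20, 21, 22]
70 [19, 20, 20, 20, 21, 21, 21, 21, 22, 22]
75 [-22, -22, -22, -21, -21, -21, -21, -19, -18, -17, 18, 19, 19, 19, 20, 20, 20, 20, 21]
80 [-21, -21, -20, -20, -20, -20, -18, -17, 18, 18, 18, 20, 20, 21, 22, 22]
85 [-20, -20, -20, -20, -20, -19, -17, -17, 15, 15, 15, 18, 18, 19, 19, 19, 20]
90 [-20, -20, -20, -19, -19, -19, -17, -17, -15, -14, -13, -12, -11, 11, 12, 12, 13, 13, 13, 15, 16, 18, 18, 19, 20]
95 [-19, -19, -19, -17, -17, -17, -17, -15, -14, -14, -12, -12, -12, 13, 13, 14, 14, 15, 16, 16, 18, 18, 20]
100 [-18, -17, -17, -17, -16, -16, -15, 14, 15, 15, 15, 15, 17, 17, 19]
scene 216 x 44.88896858820749 z [-1.9  8.3 20.2]
40 [12]
45 [4, 10]
50 [-7, -3, -3, 0, 0, 1, 2, 6, 8, 12, 12, 13, 13, 14, 14, 17]
55 [-17, -17, -16, -15, -15, -15, -14, -10, 0, 0, 1, 1, 6, 6, 8, 12, 13, 14, 15, 15, 15, 15, 16, 16, 17, 17, 17, 18, 19, 20]
60 [-20, -19, -19, -18, -17, -17, -17, -17, -16, 14, 17, 17, 17, 18, 18, 18, 18, 21, 21, 22]
65 [-21, -21, -20, -19, -19, 17, 17, 18, 19, 19, 20, 20, 20, 21, 21]
70 [-23, -23, -23, -22, -22, -22, -21, -21, -20, -19, 19, 20, 21, 21, 21, 22, 22, 22, 23]
75 [-22, -22, -21, -21, -21, -21, -20, -19, -19, -17, 18, 18, 19, 20, 21, 22, 22, 23]
80 [-23, -22, -22, -21, -21, -21, -21, -20, -18, -18, 17, 18, 19, 19, 20, 20, 20, 20, 21, 22]
85 [-20, -19, -19, -19, -19, -19, -19, -18, -18, -18, -18, -18, -18, -16, -14, 20, 21]
90 [-21, -20, -20, -18, -17, -17, -15, -13, -8, 10, 12, 12, 13, 13, 13, 13, 13, 13, 14, 15, 18, 19]
95 [-20, -19, -19, -19, -18, -17, -17, -16, -16, -16, -15, -12, 12, 13, 13, 14, 14, 16, 16, 16, 17, 17, 17, 18, 21]
100 [-16, -16, -16, -16, -14, -12, 14, 15, 16, 18, 19]
```

The jaws are open and symmetric: the tips are about 104 mm ahead and ±12 mm about the tool axis, with the clamp centre about 9 mm below the TCP. I'll descend beside the card, then slide in.

Call:
{"op": "move_arm", "data": {
  "moves": [
    {"translation": [0,0,14],"turn": [0,0,0.007],"hand": 0},
    {"translation": [0,0,14],"turn": [0,0,0],"hand": 0},
    {"translation": [0,0,14],"turn": [0,0,0],"hand": 0},
    {"translation": [0,0,14],"turn": [0,0,0],"hand": 0},
    {"translation": [0,0,0],"turn": [0,0,0],"hand": 0},
    {"translation": [0,0,0],"turn": [0,0,0],"hand": 0}
  ]
}}

```text
time_s: 20.27
eef_pos: [595.8, 4.4, 101.9]
ee_rot: [-0.003, 0.686, 0.728, -0.001]
force: [0.1, 0.0, -1.6]
grip_width: 0.269
grip_force: 44.9
```

Run:
```python
from h import *
to(np.array([593.5,56,100]),down(np.pi/2+.067))
```

```text
t 20.27 pos [595.8   4.4 101.9] q [-0.19  0.61  1.45  0.    1.09 -0.25] F [ 0.1  0.  -1.6] grip 0.269 44.9
turn [-0.0047 -0.0026 -0.0073] |w| 0.009 shift before turn [51.6  0.8  2.1] after turn [51.6  1.2  1.9]
```

Call:
{"op": "move_arm", "data": {
  "moves": [
    {"translation": [10,0.3,0.5],"turn": [0,0,-0.005],"hand": 0},
    {"translation": [10,0.3,0.5],"turn": [0,0,0],"hand": 0},
    {"translation": [10,0.2,0.5],"turn": [0,0,0],"hand": 0},
    {"translation": [10,0.2,0.5],"turn": [0,0,0],"hand": 0},
    {"translation": [8,0,0],"turn": [0,0,0],"hand": 0},
    {"translation": [4,0,0],"turn": [0,0,0],"hand": 0},
    {"translation": [0,0,0],"turn": [0,0,0],"hand": 0},
    {"translation": [0,0,0],"turn": [0,0,0],"hand": 0},
    {"translation": [0,0,0],"turn": [0,0,0],"hand": 0},
    {"translation": [0,0,0],"turn": [0,0,0],"hand": 0}
  ]
}}

```text
time_s: 21.1
eef_pos: [593.9, 56.7, 100.3]
ee_rot: [-0.002, 0.684, 0.73, -0.0]
force: [-1.1, 0.6, -1.5]
grip_width: 0.261
grip_force: 44.9
```

```bash
python3 - <<'E'
from h import *
to(np.array([593.5,56,100]),down(np.pi/2+.067))
p,R,s=pose(); T=Ro.from_euler('z',.067).as_matrix(); e=np.array([588,138,90.])
for n in('top','scene'):
    c=cap(n); P=cloud(c); Q=(P-e)@T; ok=(c['z_map']>0)&(abs(Q[...,0])<32)&(Q[...,1]>-50)&(Q[...,1]<45)&(Q[...,2]>-28)&(Q[...,2]<55)
    q=Q[ok]; print(n,len(q))
    for a in range(-20,40,5):
        t=q[(q[:,1]>=a)&(q[:,1]<a+5)]; print(a,[(int(x),int(z)) for x,y,z in t[np.argsort(t[:,0])]][:26])
E
python3 nuts.py | awk '$NF<60'
```

```text
t 21.10 pos [593.9  56.7 100.3] q [-0.1   0.62  1.45  0.    1.08 -0.17] F [-1.1  0.6 -1.5] grip 0.261 44.9
turn [-0.0034 -0.0023 -0.0016] |w| 0.004 shift before turn [-0.7 -0.5  0.3] after turn [-0.7 -0.5  0.3]
top 230
-20 []
-15 []
-10 []
-5 [(19, 1), (19, -9), (20, 8), (22, 10)]
0 [(-2, -18), (-2, 31), (-2, 40), (-2, 10), (-2, 11), (-2, 30), (-2, 39), (-2, 0), (-2, 20), (-2, -10), (-1, 18), (-1, 44), (-1, 42), (0, 45), (19, 4), (19, 2), (19, -6), (19, 10), (19, -9), (20, 9), (21, 12), (22, 8)]
5 [(-19, 12), (-19, 1), (-19, 1), (-19, 11), (-17, 13), (-16, 8), (-13, 4), (-12, 13), (-3, 4), (-3, 34), (-3, 23), (-3, -16), (-2, 4), (-2, -6), (-2, 1), (-2, -8), (-2, -18), (-2, 11), (-2, 39), (-2, 40), (-2, 29), (-2, 10), (-1, 46), (-1, 44), (0, 46), (1, 42)]
10 [(-19, 1), (-18, 8), (-18, 8), (-18, -4), (-16, 9), (-16, 8), (-14, 9), (-13, 9), (-13, 7), (-11, 11), (-11, 9), (-3, -4), (-3, -15), (-2, 24), (-2, 13), (-2, 4), (-2, 32), (-2, 12), (-2, 40), (-2, 40), (-2, -9), (-2, -20), (-1, 29), (-1, 20), (-1, 0), (-1, 46)]
15 [(-17, -7), (-17, 13), (-17, 2), (-16, 11), (-16, 10), (-16, -2), 
[... 3252 characters left out ...]
2, 17), (-2, 13), (-2, -25), (-2, 36), (-2, 6), (-2, 2), (-1, -10), (-1, 27), (-1, 9), (-1, -3), (-1, -18), (-1, 40), (0, -8), (0, -15), (0, -14), (0, -6), (0, 20), (0, 16)]
35 [(-4, 36), (-4, -7), (-3, 8), (-3, 32), (-3, 46), (-3, 0), (-2, -19), (-2, -27), (-2, 5), (-2, 16), (-2, -7), (-2, -14), (-1, -19), (-1, 39), (-1, 37), (-1, 8), (-1, -11), (-1, 28), (-1, 35), (-1, -17), (-1, 26), (-1, 42), (0, -25), (0, 31), (0, -5), (0, 45)]
[206 156   5   8  31] [568. 208.  10.] 20.0
[197 165   7   7  29] [545. 227.  10.] 13.0
[182 174   8   5  33] [523. 264.  10.] 20.0
[209 177   6  22 110] [494. 196.  10.] 20.0
[306 223  17  16  65] [389. -79.  10.] 19.0
[306 231   8   8  17] [372. -56.  10.] 19.0
```

Both jaws straddle the card with clearance, reaching about 23 mm past its edge at mid-height. I'm handing in.

```bash
python3 -c "
from rig import finish_job
print(finish_job())"
```

```text
the job is handed in; nothing more can be done
None
```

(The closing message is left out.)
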